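# Take the gate plate off the sloping jig and put it in the tin

### The arm

A 6-joint arm with a two-finger parallel gripper is mounted at the origin on a cart in front of the work surface, level with it; the furniture and walls round the work are solid. World frame = base frame: x ahead of the robot, y to its left, z up, the work surface at z = 0. Lengths are in m, angles in rad, forces in N, time in s.
With the tool pointing down it reaches from about 0.35 to 0.975 m from the base axis. Payload 4.9 kg.
Tool frame: the origin (TCP) lies at the very end of the fingers, on their centre line; the grasp point (between the pads) lies ctrl.grip_point_offset behind it (ctrl.grip_point_offset is the distance from the TCP to the grasp point, in m); z points along the fingers, y is the line along which they close (so a half turn about z gives the same grasp; the last joint's range is limited). The gripper opens to 85 mm and grips with 20 to 120 N. Pads are 22 mm wide; open, the fingers measure 114 mm over their backs; the gripper's body (76 mm by 85 mm) begins 54 mm behind the grasp point. The pads swing forward as they close: fully open they stand 13 mm farther back than shut.
Start: joints at [-1.308, 0.053, 1.613, -0, 1.476, -0.119], TCP at [0.233, -0.58, 0.231] pointing down, gripper open.
Joint ranges: [-3.01, 3.01], [-1.01, 2.22], [0.06, 2.58], [-1.02, 4.17], [0.09, 2.62], [-3.14, 3.14]. Speed limits (rad/s): [2.57, 2.57, 3.14, 3.14, 3.14, 3.14].

### API

Orientations are given as a rotation vector (axis times angle).
In Python, from station import ctrl gives the robot as it stands. The module is installed in compiled form; this text tells all that it offers.
- The arm moves only by the tool drive_tool, never from a script. Its argument "steps" is a list of rows, each an object with "translation": the shift along the tool's x, y, z normalised to -1 to 1, where 1 is 4 cm, a list of three; "angular": the turn, a rotation vector about the tool's x, y, z normalised to -1 to 1, where 1 is 8 degrees, a list of three; "gripper": the opening, from 0 (shut) to 1 (fully open). In form: [{"translation": [dx, dy, dz], "angular": [wx, wy, wz], "gripper": gripper}, ...]. A call has 1 to 8 rows; each row shifts and turns the commanded pose from where the row before left it, along the tool's axes as they then stand; what a row does not reach is not made up. A row lasts 1/8 s, in which the tool goes at most 62.5 mm and 10.7 degrees, less where a joint would pass 70% of its speed; a pose out of reach is approached as far as the arm can. A call with a number of a shift or a turn outside -1 to 1 is refused whole. A call with a gripper value outside its range is refused whole. The fingers move at their own pace and stop on an object; "force" is the grip in N (left out, the last holds). Time passes only in rows, so rows that do not move let the fingers close. It gives the time, the measured TCP pose, the force, the opening and the grip force at its end, in the units of the state.
- ctrl.get_obs(): the state, without advancing time (a new reading comes with each control period).
- ctrl.get_image(name): name is "scene" or "top" or "wrist"; returns a dict with "color" (400x640x3 uint8, red, green, blue), "depth" (400x640 float32, m along the optical axis (not along the pixel's ray), 0 where there is no reading), "fx", "fy", "cx", "cy" (pixels), "R" (3x3) and "t" (3): a world point X has camera coordinates R X + t. Camera axes: x right, y down, z forward; pixel columns grow to the right and rows downward; lengths in m; the calibration is good to about 2 mm. The wrist camera is an equidistant fisheye: a pixel r from the principal point sees the ray r / f radians off the axis. A picture is of the moment at which its call begins.
- ctrl.finish_job(): hands the job in; it is judged then, once.
The state is a dict: "t": time; "q": joint angles; "dq": joint speeds; "effort": joint torques, N m; "tool_pos": TCP position; "tool_rot": TCP orientation; "contact_force": force on the tool from outside, world axes, zero at the start; "wrist_torque": the same for the moment, N m; "opening": finger opening in m; "grip_force": force on a finger pad.
Only numpy, scipy, OpenCV 4.12 (cv2) and the standard library are available. Lean on these libraries where they do the work, as an engineer would, in place of code of your own. Each camera call takes 0.05 s, during which the arm holds its last target. There are 200 camera calls.

### The job

Take the aluminium film-gate plate off the sloping jig: grip it by its upright bar and draw it straight off along the two leaning locating pins, keeping it parallel to the bed so that it does not cock and jam; the jig only stands on the bench and must not be tipped or dragged along. Then set it down gently in the open film tin so that it lies flat on the bottom with its grip bar up, and let go. Leave the loupe, the small cement jar and the yellow film core standing where they are.

Things in the scene. Friction and masses are not known exactly. Their poses are not given: they have to be found in the camera images.
- gate_plate: Loose aluminium plate, 0.2-0.42 kg, 80 (x) by 112 (y) by 10 mm thick (z); two 10 mm through holes at x 0, y -42 and +42 mm. Mid-plate stands a grip bar 12 mm thick in x, 40 mm long in y, from z 10 to 46 mm: pinch its 12 mm thickness. Origin: centre of the plate's underside; z its normal, up through the bar. It starts on the jig's bed, pins in its holes, tilted 30 degrees, x up the slope.
- jig: Dark steel jig, 1.5 kg, standing loose on the left of the bench: base plate 150 mm (x) by 120 mm (y), with the sloping bed above it. Origin: centre of its underside on the bench; its x points level away from the robot side, the bed rises toward +x.
- jig_bed: The jig's bed, fixed to it, 130 (x, up the slope) by 104 mm (y, level), sloping 30 degrees to face the robot. Origin: centre of its upper face, 62 mm above the bench; z its normal, leaning 30 degrees from vertical toward the robot. Two 8 mm pins, 45 mm tall, tapered tips, stand along z at x 0, y -42 and +42 mm: the plate is clear once its underside is over 45 mm from the bed along z.
- film_tin: Open round tin (loose, 0.3 kg), 234 mm across and 36 mm high, on the right of the bench; clear inside at least 208 mm across, floor 2 to 3 mm above the bench. Origin: centre of its underside; z up.
- desk_lamp: Fixed gooseneck lamp near the middle of the bench, an obstacle on the way from jig to tin. Its neck, 30 mm thick, rises from the base; in world axes it bulges out to x = 0.48, y = -0.01 at 0.2 to 0.4 m height and leans back to a shade above 0.48 m over x = 0.54 to 0.78, y = -0.28 to -0.10. Swing the arm past nearer to the robot than the neck.
- desk_organiser: Fixed desk organiser; its tallest part stands over x = 0.40 to 0.47, y = 0.125 to 0.19 and is 170 mm high, with the rest of it lower, behind it and to its right.
- loupe: Bystander: stand loupe with black barrel, 43 mm across, 50 mm tall, standing loose. Origin: centre of its underside.
- jar: Bystander: small glass cement jar with a cap, 41 mm across, 64 mm tall, standing loose. Origin: centre of its underside.
- core: Bystander: yellow film core, a ring 50 mm across and 34 mm tall, lying loose. Origin: centre of its underside.

How it is judged:
By the outcome, as a careful person would: the job done as asked, in the order asked, and still so for the second after the job is handed in, with the robot touching nothing.
It also fails if it takes over 56 s, if anything falls off the work surface, if the arm or the gripper's body presses on something with over 40 N, if the wrist force passes 120 N, or if a joint passes its speed limit or range.

## Working session

There is one attempt and no reset: what is moved stays moved. The work goes in short steps, Python scripts to look and compute and a tool call to move; the robot and the scene stay as the last step left them, time stands still between calls to the robot, and variables do not carry over. Pictures are saved under pics/ and viewed, at most 10 in all, crops included, and the job is handed in when it is done.

Besides the shell and the picture viewer there is one more tool, called after "Call:" as name(argument=value, ...), one argument or row to a line, values as JSON. drive_tool: Moves the arm, as the interface text tells. Its arguments: {"type":"object","properties":{"steps":{"type":"array"},"force":{"type":"number"}},"required":["steps"]}

```bash
mkdir -p pics
cat > h.py <<'E'
import numpy as np,cv2
from station import ctrl
from scipy.spatial.transform import Rotation as Ro
def pts(im):
    d=im['depth'];v,u=np.mgrid[:400,:640]
    c=np.stack([(u-im['cx'])/im['fx']*d,(v-im['cy'])/im['fy']*d,d],-1)
    w=(c-im['t'])@im['R']; w[d==0]=np.nan
    return w
E
python3 - <<'E'
from h import *
for n in ('top','scene'):
    im=ctrl.get_image(n); cv2.imwrite(f'pics/{n}0.png',im['color'][:,:,::-1]); np.save(f'{n}.npy',im,allow_pickle=True)
o=ctrl.get_obs();print(o,ctrl.grip_point_offset)
print(Ro.from_rotvec(o['tool_rot']).as_matrix().round(3))
E
```

```text
{'t': 0.1, 'q': array([-1.30798434e+00,  5.33218574e-02,  1.61414478e+00,  1.06628736e-05,
        1.47600381e+00, -1.19005802e-01]), 'dq': array([ 5.30320004e-04, -6.97446744e-04, -4.35043051e-03, -1.10490090e-03,
       -6.74101706e-05,  6.25180877e-04]), 'effort': array([ 4.49113586e-04, -3.94904172e+01, -3.71362674e+01, -1.58910980e-04,
        3.84447689e-03, -2.40345930e-07]), 'tool_pos': array([ 0.23273346, -0.57944924,  0.23017384]), 'tool_rot': array([-3.08267739e+00, -5.95764356e-01,  1.95159143e-04]), 'contact_force': array([-0.00711426,  0.80253613, -0.13230364]), 'wrist_torque': array([ 0.03522612, -0.0698917 ,  0.00761877]), 'grip_force': 0.0, 'opening': 0.08534566745163706} 0.0187
[[ 0.928  0.373 -0.   ]
 [ 0.373 -0.928  0.002]
 [ 0.    -0.002 -1.   ]]
```

View pics/top0.png

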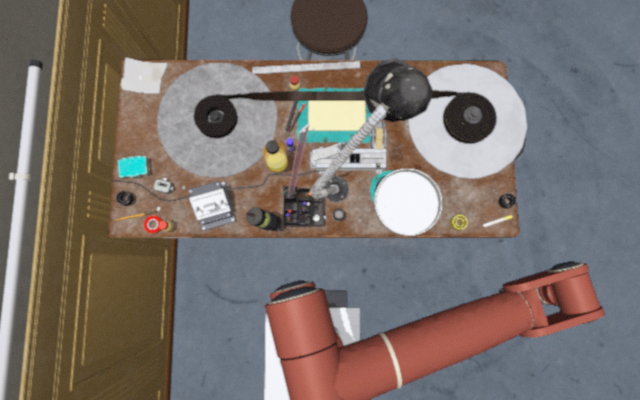

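View pics/scene0.png

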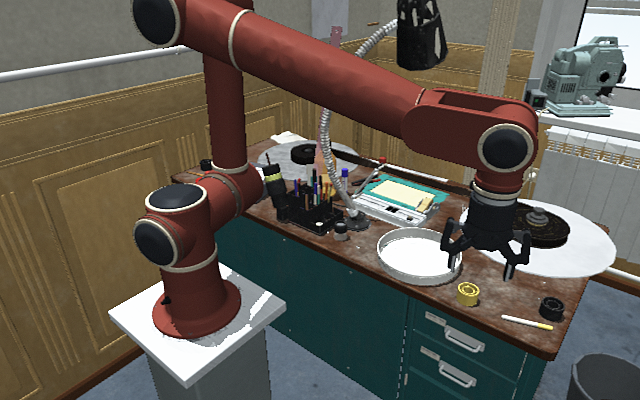

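The top view shows the jig with plate near (210,203), the tin at (407,202), the neck base near (335,188), the jar at (340,214), the core at (460,222) and the loupe at (507,201). Next I'll measure the jig and tin.

Run:
```python
from h import *
im=np.load('top.npy',allow_pickle=True).item(); w=pts(im)
print(im['fx'],im['R'].round(3),im['t'])
for n,(u,v) in dict(jig=(210,203),tin=(407,202),jar=(340,214),core=(460,222),loupe=(507,201),left=(125,198),bench=(440,230),bottle=(260,218)).items(): print(n,w[v,u].round(3))
# tin rim
m=(w[...,2]>.028)&(w[...,2]<.045); m[:, :365]=0; m[:,446:]=0; m[:165]=0; m[240:]=0
P=w[m]; c,r=cv2.minEnclosingCircle(P[:,:2].astype(np.float32)); print('tin',c,r,len(P))
# jig region
s=w[175:235,180:245]; z=s[...,2]
np.set_printoptions(linewidth=250)
print((z[::3,::2]*1000).round())
c=im['color'][175:235,175:250,::-1]; cv2.imwrite('pics/jig.png',cv2.resize(c,None,fx=10,fy=10,interpolation=cv2.INTER_CUBIC))
```

```text
414.2064775663232 [[-0.003 -1.     0.009]
 [-0.988  0.001 -0.155]
 [ 0.155 -0.01  -0.988]] [-3.98800123e-04  5.15291829e-01  1.38820271e+00]
jig [0.498 0.343 0.083]
tin [ 0.512 -0.334  0.003]
jar [ 0.464 -0.093  0.047]
core [ 0.441 -0.519  0.002]
loupe [ 0.517 -0.694 -0.005]
left [ 0.529  0.664 -0.002]
bench [ 0.413 -0.449 -0.003]
bottle [0.436 0.163 0.184]
tin (0.556991457939148, -0.3247356116771698) 0.1630951315164566 355
[[  3.  -0.   3.   3.   3.  -3.   6.   4.   3.  -2.   1.  34.  38.  38.  32.  35.  31.  33.  33.  39.  34.  32.  38.  37.  34.  32.  -0.  10.   1.   5.   0.   0.   2.]
 [  6.   1.   2.   5.  -2.  -2.   3.  -3.  -2.   2.  -1.  -1.   5.   3.   4.  -2.  -2.  -0.   3.  -3.  -1.   2.   7.   1.  -4.   6.  -6.   1.   6.   3.   2.  -1.  -2.]
 [  2.   6.  -1.   5.   4.  -1.  -5.   2.   3.   3.   3.   3.   4.  -3.  -1.  -4.  -4.   6.   2.  95.  -2.   6.  11.   2.   2.   1.   0.  -3.   2.   6.   6.   1.   2.]
 [  0.   2.  -1.  -6.  -0.   2.   0.   4.   1.   3.  -1.  -1.   2.  89.  97.  92.  90.  94.  91.  88.  88.  11.  10.   6.   4.   5.   1.   4.  -3.   2.  -0.   3.   3.]

[... 1988 characters left out ...]
.  -0.   3.  -1.   5.   3.]
 [ -0.  -1.  -0.  -1.   2.   3.  -2.   2.   2.  -4.  -1.  30.  26.  21.  12.  12.   7.   1.  10.   9.   7.   8.   9.   6.   8.   3.   0.  -2.   0.   0.  -1.   3.  -2.]
 [  1.  -3.   4.   3.   4.  -5.   2.   3.   1.   0.  -3.   9.  15.   4.  10.  10.   7.   4.   7.   1.  -0.   2.   5.   1.   3.   2.  -2.   3.   4.   3.  -0.   3.   8.]
 [ -3.   5.   5.   1.   2.   8.   7.   1.  -3.   4.   1.   1.   8.  14.   4.   1.  -1.  -4.  -3.  -3.  -4.   1.  -1.  -6.   5.   4.   2.   3.   6.   2.   0.  -2.  -3.]
 [  3.  -2.  -4.  -2.   3.  -1.   3.   0.   0.  -3.   1.   0.   5.   3.   1.  -7.  -3.   4.  -2.  -4.  -4.   2.   9.  -0.  -1.  -1.  -3.  -2.  -0.   4.  -1.   0.   2.]]
```

View pics/jig.png

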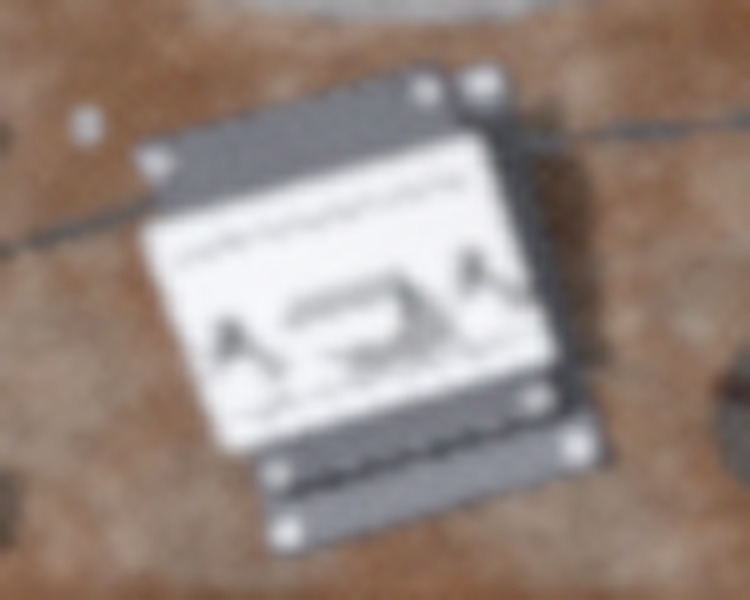

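The crop shows the white plate's corners at (147,232), (480,135), (558,355) and (228,450), in crop pixels at 10x with its origin at (175,175). The pins are near (225,335) and (470,260), and the bar runs from about (285,310) to (410,280). The yaw comes out near 16°.

```bash
cat >> h.py <<'E'
from scipy.optimize import least_squares
def Rj(th): return Ro.from_euler('ZY',[th,-np.pi/6]).as_matrix()  # bed axes as columns
def bed(x,y,th,p): return np.array([x,y,.062])+np.atleast_2d(p)@Rj(th).T
def proj(im,X):
    c=X@im['R'].T+im['t']; return np.c_[im['fx']*c[:,0]/c[:,2]+im['cx'],im['fy']*c[:,1]/c[:,2]+im['cy']]
def plan(target_pos,target_R,n=None):
    o=ctrl.get_obs();R=Ro.from_rotvec(o['tool_rot']).as_matrix()
    d=R.T@(np.array(target_pos)-o['tool_pos']); w=Ro.from_matrix(R.T@target_R).as_rotvec()
    print('shift units (pre-turn axes)',(d/.04).round(2),'turn units',(np.degrees(w)/8).round(2),'shift post-turn axes',(target_R.T@(np.array(target_pos)-o['tool_pos'])/.04).round(2))
E
python3 - <<'E'
from h import *
im=np.load('top.npy',allow_pickle=True).item(); w=pts(im)
uv=np.array([[147,232],[480,135],[558,355],[228,450]])/10+175-.45
C=np.array([[40,56,10],[40,-56,10],[-40,-56,10],[-40,56,10]])/1e3
f=lambda p:(proj(im,bed(*p,C))-uv).ravel()
s=least_squares(f,[.49,.34,.27]);print(s.x,np.degrees(s.x[2]),s.fun.round(2))
# pts fit: jig plate by depth
S=w[175:235,180:245].reshape(-1,3)
L=(S-np.r_[s.x[:2],.062])@Rj(s.x[2]); k=(abs(L[:,0])<.035)&(abs(L[:,1])<.05); z=L[k,2]
print('plate top z',np.median(z[z<.02]),'bar top',np.median(z[z>.035]),'bar ctr',L[k][z>.035].mean(0))
# tin rim
hsv=im['color'].astype(int); m=(hsv.min(2)>190); m[:,:365]=0;m[:,446:]=0;m[:165]=0;m[240:]=0
n,lab,st,ce=cv2.connectedComponentsWithStats(m.astype(np.uint8)); i=1+np.argmax(st[1:,4]); print(st[i],ce[i])
cnt=max(cv2.findContours((lab==i).astype(np.uint8),0,1)[0],key=cv2.contourArea)[:,0,:].astype(float)
a=np.linspace(0,2*np.pi,360)
def g(p):
    r=np.c_[p[0]+.117*np.cos(a),p[1]+.117*np.sin(a),0*a+.036]; q=proj(im,r)
    return np.linalg.norm(cnt[:,None]-q[None],axis=2).min(1)
s=least_squares(g,[.53,-.33],loss='soft_l1');print('tin',s.x,np.abs(s.fun).mean())
E
```

```text
[0.50105076 0.34712044 0.28487367] 16.322059063694535 [ 0.28  0.14 -0.26  0.47 -0.49 -0.18  0.46 -0.42]
plate top z 0.010534992004476381 bar top 0.04480993019546655 bar ctr [ 0.00175751 -0.00092441  0.04382145]
[ 375  172   64   63 3185] [406.36012559 202.94034537]
tin [ 0.5069358  -0.32531082] 2.1754863077384323
```

Call:
drive_tool(
  steps=[
    {"translation": [0,0,-1],"angular": [0,0,0],"gripper": 1},
    {"translation": [0,0,-1],"angular": [0,0,0],"gripper": 1},
    {"translation": [0,0,-1],"angular": [0,0,0],"gripper": 1},
  ],
)

```text
t: 0.48
tool_pos: [0.2328, -0.5796, 0.3517]
tool_rot: [-3.083, -0.596, 0.0]
contact_force: [0.7, -0.4, 0.5]
opening: 0.0852
grip_force: 0.0
```

Call:
drive_tool(
  steps=[
    {"translation": [0.52,-0.77,0],"angular": [0,0,0],"gripper": 1},
    {"translation": [0.52,-0.77,0],"angular": [0,0,0],"gripper": 1},
    {"translation": [0.52,-0.77,0],"angular": [0,0,0],"gripper": 1},
    {"translation": [0.52,-0.77,0],"angular": [0,0,0],"gripper": 1},
    {"translation": [0.52,-0.77,0],"angular": [0,0,0],"gripper": 1},
    {"translation": [0.52,-0.77,0],"angular": [0,0,0],"gripper": 1},
    {"translation": [0.52,-0.77,0],"angular": [0,0,0],"gripper": 1},
    {"translation": [0.52,-0.77,0],"angular": [0,0,0],"gripper": 1},
  ],
)

```text
t: 1.48
tool_pos: [0.2954, -0.288, 0.3507]
tool_rot: [-3.084, -0.596, 0.0]
contact_force: [0.3, 1.1, 0.6]
opening: 0.0853
grip_force: 0.0
```

Call:
drive_tool(
  steps=[
    {"translation": [0.52,-0.77,0],"angular": [0,0,0],"gripper": 1},
    {"translation": [0.52,-0.77,0],"angular": [0,0,0],"gripper": 1},
    {"translation": [0.52,-0.77,0],"angular": [0,0,0],"gripper": 1},
    {"translation": [0.52,-0.77,0],"angular": [0,0,0],"gripper": 1},
    {"translation": [0.52,-0.77,0],"angular": [0,0,0],"gripper": 1},
    {"translation": [0.52,-0.77,0],"angular": [0,0,0],"gripper": 1},
    {"translation": [0.52,-0.77,0],"angular": [0,0,0],"gripper": 1},
    {"translation": [0.52,-0.77,0],"angular": [0,0,0],"gripper": 1},
  ],
)

```text
t: 2.48
tool_pos: [0.358, 0.0026, 0.3509]
tool_rot: [-3.084, -0.596, 0.0]
contact_force: [0.7, -0.4, -0.2]
opening: 0.0855
grip_force: 0.0
```

Call:
drive_tool(
  steps=[
    {"translation": [0,0,0],"angular": [0,0,-1],"gripper": 1},
    {"translation": [0,0,0],"angular": [0,0,-1],"gripper": 1},
    {"translation": [0,0,0],"angular": [0,0,-1],"gripper": 1},
    {"translation": [0,0,0],"angular": [0,0,-1],"gripper": 1},
    {"translation": [0,0,0],"angular": [0,0,-1],"gripper": 1},
    {"translation": [0,0,0],"angular": [0,0,-1],"gripper": 1},
    {"translation": [0,0,0],"angular": [0,0,-1],"gripper": 1},
    {"translation": [0,0,0],"angular": [0,0,-1],"gripper": 1},
  ],
)

```text
t: 3.48
tool_pos: [0.3579, 0.0014, 0.3508]
tool_rot: [-2.295, -2.145, 0.001]
contact_force: [0.5, 0.8, 0.5]
opening: 0.085
grip_force: 0.0
```

Run:
```python
from h import *
J=(.501,.347,.285); B=Rj(J[2]); T=np.c_[B[:,1],B[:,0],-B[:,2]]
# same yaw, tool down
V=Ro.from_euler('z',J[2]).as_matrix(); V=np.c_[V[:,1],V[:,0],-V[:,2]]
print(ctrl.get_obs()['q'].round(2))
p=bed(*J,[0,0,.14])[0]; print(p); plan([p[0]-.04,p[1]-.01,.36],V); plan(p,T)
print('tilt from V',(np.degrees(Ro.from_matrix(V.T@T).as_rotvec())/8))
```

```text
[-0.21 -0.67  1.99  0.    1.82 -0.14]
[0.43382368 0.32731898 0.18324356]
shift units (pre-turn axes) [ 7.94  0.36 -0.23] turn units [-0.01 -0.   -2.52] shift post-turn axes [ 7.33  3.08 -0.23]
shift units (pre-turn axes) [8.26 1.35 4.19] turn units [-3.72  0.66 -2.47] shift post-turn axes [7.29 1.47 5.68]
tilt from V [-3.75000000e+00 -2.26552161e-17  1.60033357e-16]
```

Call:
drive_tool(
  steps=[
    {"translation": [0,0,0],"angular": [0,0,-0.84],"gripper": 1},
    {"translation": [0,0,0],"angular": [0,0,-0.84],"gripper": 1},
    {"translation": [0,0,0],"angular": [0,0,-0.84],"gripper": 1},
    {"translation": [0.92,0.38,0],"angular": [0,0,0],"gripper": 1},
    {"translation": [0.92,0.38,0],"angular": [0,0,0],"gripper": 1},
    {"translation": [0.92,0.38,0],"angular": [0,0,0],"gripper": 1},
    {"translation": [0.92,0.38,0],"angular": [0,0,0],"gripper": 1},
    {"translation": [0.92,0.38,0],"angular": [0,0,0],"gripper": 1},
  ],
)

```text
t: 4.47
tool_pos: [0.38, 0.2005, 0.3508]
tool_rot: [-1.889, -2.51, 0.001]
contact_force: [0.1, -0.3, 0.7]
opening: 0.0856
grip_force: 0.0
```

Call:
drive_tool(
  steps=[
    {"translation": [0.92,0.38,0],"angular": [0,0,0],"gripper": 1},
    {"translation": [0.92,0.38,0],"angular": [0,0,0],"gripper": 1},
    {"translation": [0.92,0.38,0],"angular": [0,0,0],"gripper": 1},
    {"translation": [0,0,0],"angular": [-0.94,0,0],"gripper": 1},
    {"translation": [0,0,0],"angular": [-0.94,0,0],"gripper": 1},
    {"translation": [0,0,0],"angular": [-0.94,0,0],"gripper": 1},
    {"translation": [0,0,0],"angular": [-0.93,0,0],"gripper": 1},
    {"translation": [0,0,0],"angular": [0,0,0],"gripper": 1},
  ],
)

```text
t: 5.48
tool_pos: [0.392, 0.3175, 0.3496]
tool_rot: [1.664, 2.213, 0.589]
contact_force: [-0.5, 0.9, 0.2]
opening: 0.0852
grip_force: 0.0
```

Run:
```python
from h import *
J=(.501,.347,.285); B=Rj(J[2]); T=np.c_[B[:,1],B[:,0],-B[:,2]]
print(ctrl.get_obs()['q'].round(2))
p=bed(*J,[0,0,.13])[0]; plan(p,T)
```

```text
[ 0.63 -0.61  2.02 -0.18  1.24  0.36]
shift units (pre-turn axes) [-0.05 -1.14  4.39] turn units [-0.02  0.02 -0.02] shift post-turn axes [-0.06 -1.15  4.39]
```

Call:
drive_tool(
  steps=[
    {"translation": [-0.01,-0.23,0.88],"angular": [0,0,0],"gripper": 1},
    {"translation": [-0.01,-0.23,0.88],"angular": [0,0,0],"gripper": 1},
    {"translation": [-0.01,-0.23,0.88],"angular": [0,0,0],"gripper": 1},
    {"translation": [-0.01,-0.23,0.88],"angular": [0,0,0],"gripper": 1},
    {"translation": [-0.01,-0.23,0.88],"angular": [0,0,0],"gripper": 1},
    {"translation": [0,0,0],"angular": [0,0,0],"gripper": 1},
  ],
)

```text
t: 6.22
tool_pos: [0.4395, 0.3279, 0.1717]
tool_rot: [1.668, 2.214, 0.58]
contact_force: [-0.3, 0.1, -0.8]
opening: 0.0851
grip_force: 0.0
```

Run:
```python
from h import *
J=(.501,.347,.285); B=Rj(J[2]); T=np.c_[B[:,1],B[:,0],-B[:,2]]
im=ctrl.get_image('wrist'); np.save('wr.npy',im,allow_pickle=True); print(im['fx'],im['fy'],im['cx'],im['cy'])
def fp(X):
    c=X@im['R'].T+im['t']; th=np.arctan2(np.hypot(c[:,0],c[:,1]),c[:,2]); ph=np.arctan2(c[:,1],c[:,0])
    return np.c_[im['cx']+im['fx']*th*np.cos(ph),im['cy']+im['fy']*th*np.sin(ph)]
P=np.array([[40,56,10],[40,-56,10],[-40,-56,10],[-40,56,10],[6,20,46],[6,-20,46],[-6,-20,46],[-6,20,46],[0,42,45],[0,-42,45]])/1e3
q=fp(bed(*J,P));print(q.round(1).tolist())
c=im['color'][:,:,::-1].copy()
lo=np.clip(q.min(0)-25,0,None).astype(int);hi=(q.max(0)+25).astype(int)
k=min(800/(hi-lo)[0],600/(min(hi[1],400)-lo[1])); k=int(k); print(lo,hi,k)
c=cv2.resize(c[lo[1]:hi[1],lo[0]:hi[0]],None,fx=k,fy=k,interpolation=cv2.INTER_CUBIC)
for a in (q-lo)*k+k/2: cv2.drawMarker(c,tuple(int(x) for x in a),(0,0,255),cv2.MARKER_CROSS,10,1)
cv2.imwrite('pics/wr1.png',c)
p=bed(*J,[0,0,.13])[0]; plan(p,T)
```

```text
309.70691628693146 309.70691628693146 321.99834844156675 197.7405027453613
[[372.1, 125.9], [367.1, 246.9], [282.2, 246.9], [276.7, 126.1], [332.5, 177.8], [332.2, 227.4], [316.9, 227.4], [316.4, 177.9], [324.4, 148.4], [324.6, 251.5]]
[251 100] [397 276] 3
shift units (pre-turn axes) [ 0.01 -0.04 -0.02] turn units [-0.03  0.03 -0.03] shift post-turn axes [ 0.01 -0.04 -0.02]
```

View pics/wr1.png

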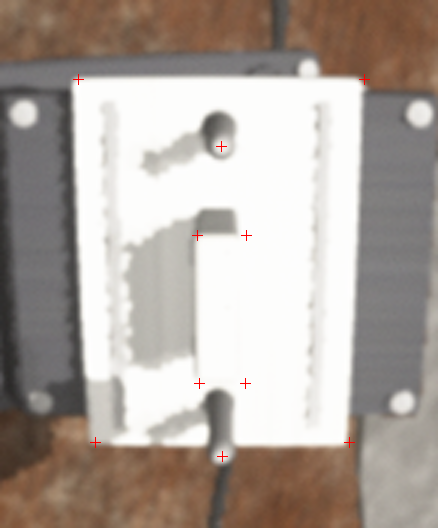

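The wrist view matches the projected model to within about 1 px. The bar end face spans crop columns 197–237 and the pins stand near column 219. The plate sits about 0.5 mm lower in x than modelled. I'll descend with that small correction.

Call:
drive_tool(
  steps=[
    {"translation": [0,-0.05,0.4],"angular": [-0.03,0.03,-0.03],"gripper": 1},
    {"translation": [0,0,0.6],"angular": [0,0,0],"gripper": 1},
    {"translation": [0,0,0.6],"angular": [0,0,0],"gripper": 1},
    {"translation": [0,0,0.6],"angular": [0,0,0],"gripper": 1},
    {"translation": [0,0,0.4],"angular": [0,0,0],"gripper": 0.6},
    {"translation": [0,0,0.27],"angular": [0,0,0],"gripper": 0.35},
    {"translation": [0,0,0],"angular": [0,0,0],"gripper": 0.3},
    {"translation": [0,0,0],"angular": [0,0,0],"gripper": 0.3},
  ],
  force=50,
)

```text
t: 7.28
tool_pos: [0.4948, 0.3455, 0.0771]
tool_rot: [1.657, 2.212, 0.601]
contact_force: [0.2, 1.0, -0.3]
opening: 0.0259
grip_force: 0.0
```

Run:
```python
from h import *
J=(.5006,.3469,.285); B=Rj(J[2]); T=np.c_[B[:,1],B[:,0],-B[:,2]]
im=ctrl.get_image('wrist')
c=im['color'][80:320,210:430,::-1]
cv2.imwrite('pics/wr2.png',cv2.resize(c,None,fx=2.5,fy=2.5,interpolation=cv2.INTER_CUBIC))
p=bed(*J,[0,0,.0155])[0]; plan(p,T); o=ctrl.get_obs(); print(o['contact_force'],o['opening'])
```

```text
shift units (pre-turn axes) [-0.01 -0.05  0.01] turn units [ 0.04 -0.01 -0.  ] shift post-turn axes [-0.01 -0.05  0.01]
[-0.07991279  0.61955626 -0.41853455] 0.025474154085721457
```

View pics/wr2.png

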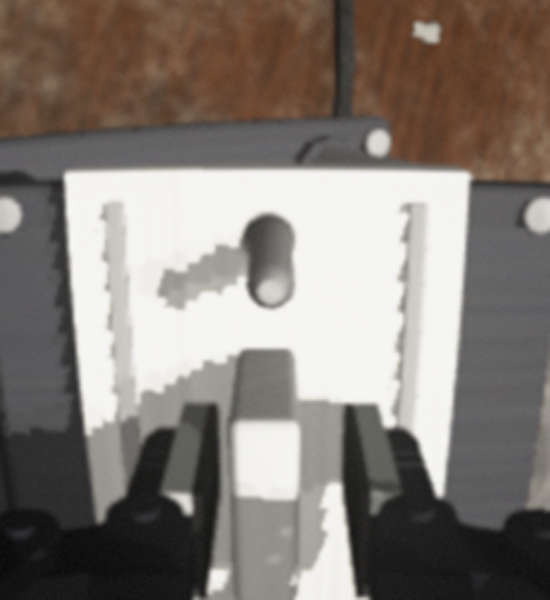

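The pads' inner faces are at columns 218 and 345 (centre 281). The bar spans 236–298 (centre 267), so the tool needs to move about 2.6 mm along −y.

Call:
drive_tool(
  steps=[
    {"translation": [0,-0.065,0],"angular": [0.03,0,0],"gripper": 0.3},
    {"translation": [0,0,0],"angular": [0,0,0],"gripper": 0.3},
    {"translation": [0,0,0],"angular": [0,0,0],"gripper": 0.3},
  ],
)

```text
t: 7.7
tool_pos: [0.492, 0.3445, 0.0745]
tool_rot: [1.659, 2.216, 0.595]
contact_force: [-0.1, 0.3, 0.6]
opening: 0.0258
grip_force: 0.0
```

Run:
```python
from h import *
J=(.5006,.3469,.285); B=Rj(J[2]); T=np.c_[B[:,1],B[:,0],-B[:,2]]
im=ctrl.get_image('wrist'); g=im['color'][80:320,210:430].astype(int).sum(2)//3
for v in (172,176,180,184): print(v, g[v,75:150].tolist())
p=bed(*J,[0,0,.0155])[0]; plan(p,T)
```

```text
172 [93, 94, 94, 95, 93, 84, 64, 45, 38, 34, 34, 51, 89, 131, 151, 152, 152, 152, 151, 149, 149, 152, 148, 139, 114, 112, 143, 178, 210, 227, 234, 235, 236, 236, 237, 237, 237, 238, 238, 238, 238, 237, 237, 238, 238, 239, 239, 239, 239, 240, 240, 241, 236, 211, 172, 153, 152, 153, 151, 151, 145, 124, 88, 53, 41, 41, 42, 48, 68, 89, 99, 97, 98, 97, 98]
176 [94, 96, 93, 92, 84, 64, 46, 35, 37, 37, 32, 41, 79, 121, 148, 152, 153, 152, 150, 149, 149, 148, 149, 136, 115, 112, 143, 182, 212, 233, 238, 240, 240, 240, 241, 241, 242, 242, 241, 241, 241, 241, 242, 242, 242, 242, 243, 243, 243, 243, 243, 243, 238, 210, 168, 152, 151, 151, 152, 150, 144, 117, 73, 47, 37, 39, 37, 43, 50, 67, 87, 96, 97, 97, 97]
180 [93, 94, 92, 86, 72, 49, 34, 35, 36, 35, 34, 41, 73, 120, 146, 152, 152, 151, 152, 149, 148, 148, 147, 140, 122, 118, 141, 176, 212, 232, 238, 239, 240, 241, 240, 241, 241, 242, 241, 241, 241, 242, 242, 242, 242, 242, 242, 243, 243, 243, 243, 243, 237, 206, 164, 150, 151, 149, 149, 147, 140, 115, 72, 46, 36, 38, 39, 39, 41, 52, 73, 89, 95, 97, 96]
184 [93, 93, 90, 76, 50, 38, 33, 35, 36, 34, 33, 40, 70, 118, 145, 153, 152, 150, 149, 149, 147, 146, 147, 142, 130, 122, 140, 176, 209, 232, 238, 239, 240, 240, 241, 241, 241, 241, 241, 241, 241, 241, 241, 242, 242, 242, 242, 242, 242, 242, 243, 242, 236, 200, 163, 149, 149, 151, 150, 148, 140, 114, 70, 42, 36, 32, 36, 37, 40, 42, 57, 80, 92, 96, 95]
shift units (pre-turn axes) [-0.    0.04 -0.01] turn units [ 0.   -0.01 -0.  ] shift post-turn axes [-0.    0.04 -0.01]
```

Call:
drive_tool(
  steps=[
    {"translation": [0,0.025,0],"angular": [0,0,0],"gripper": 0.3},
    {"translation": [0,0,0],"angular": [0,0,0],"gripper": 0.2},
    {"translation": [0,0,0],"angular": [0,0,0],"gripper": 0},
    {"translation": [0,0,0],"angular": [0,0,0],"gripper": 0},
    {"translation": [0,0,0],"angular": [0,0,0],"gripper": 0},
    {"translation": [0,0,0],"angular": [0,0,0],"gripper": 0},
  ],
  force=50,
)

```text
t: 8.5
tool_pos: [0.4929, 0.3448, 0.075]
tool_rot: [1.659, 2.216, 0.595]
contact_force: [-1.7, -2.3, 2.3]
opening: 0.0111
grip_force: 49.5
```

Run:
```python
from h import *
J=(.5006,.3469,.285); B=Rj(J[2]); T=np.c_[B[:,1],B[:,0],-B[:,2]]
p=bed(*J,[0,0,.0155])[0]; plan(p,T); o=ctrl.get_obs();R=Ro.from_rotvec(o['tool_rot']).as_matrix();print(R.T@o['contact_force'],o['wrist_torque'],o['grip_force'])
```

```text
shift units (pre-turn axes) [-0.    0.01 -0.01] turn units [ 0.   -0.01 -0.  ] shift post-turn axes [-0.    0.01 -0.01]
[-1.73840849 -0.83357827 -3.17900652] [-0.22137521  0.37419442 -0.00261632] 49.50917601585388
```

Firm grip with low side force. I'll draw it off slowly along −z.

Call:
drive_tool(
  steps=[
    {"translation": [0,0,-0.1],"angular": [0,0,0],"gripper": 0},
    {"translation": [0,0,-0.1],"angular": [0,0,0],"gripper": 0},
    {"translation": [0,0,-0.1],"angular": [0,0,0],"gripper": 0},
  ],
  force=60,
)

```text
t: 8.88
tool_pos: [0.4869, 0.3429, 0.0853]
tool_rot: [1.66, 2.216, 0.595]
contact_force: [1.6, 0.2, -0.8]
opening: 0.0112
grip_force: 58.5
```

Run:
```python
from h import *
J=(.5006,.3469,.285); B=Rj(J[2]); T=np.c_[B[:,1],B[:,0],-B[:,2]]
p=bed(*J,[0,0,.0155+.012])[0]; plan(p,T); o=ctrl.get_obs();R=Ro.from_rotvec(o['tool_rot']).as_matrix();print(R.T@o['contact_force'],R.T@o['wrist_torque'],o['grip_force'])
```

```text
shift units (pre-turn axes) [-0.    0.02 -0.01] turn units [-0.   -0.01 -0.  ] shift post-turn axes [-0.    0.02 -0.01]
[-0.28472172  1.00248218  1.47518003] [0.13490129 0.02839807 0.05869879] 58.519084453582764
```

Call:
drive_tool(
  steps=[
    {"translation": [0,0,-0.12],"angular": [0,0,0],"gripper": 0},
    {"translation": [0,0,-0.12],"angular": [0,0,0],"gripper": 0},
    {"translation": [0,0,-0.12],"angular": [0,0,0],"gripper": 0},
    {"translation": [0,0,-0.12],"angular": [0,0,0],"gripper": 0},
  ],
)

```text
t: 9.38
tool_pos: [0.4777, 0.3402, 0.1021]
tool_rot: [1.659, 2.216, 0.595]
contact_force: [0.5, 1.0, -1.9]
opening: 0.0112
grip_force: 58.6
```

Call:
drive_tool(
  steps=[
    {"translation": [0,0,-0.12],"angular": [0,0,0],"gripper": 0},
    {"translation": [0,0,-0.12],"angular": [0,0,0],"gripper": 0},
    {"translation": [0,0,-0.15],"angular": [0,0,0],"gripper": 0},
    {"translation": [0,0,-0.2],"angular": [0,0,0],"gripper": 0},
    {"translation": [0,0,-0.3],"angular": [0,0,0],"gripper": 0},
  ],
)

```text
t: 10.0
tool_pos: [0.4602, 0.3349, 0.1327]
tool_rot: [1.66, 2.216, 0.593]
contact_force: [-0.2, -0.2, -1.4]
opening: 0.011
grip_force: 58.7
```

Run:
```python
from h import *
for n in ('wrist','top'):
    im=ctrl.get_image(n)
    if n=='wrist': a=cv2.resize(im['color'],(480,300))
    else: b=cv2.resize(im['color'][165:245,170:290],(450,300),interpolation=cv2.INTER_CUBIC)
cv2.imwrite('pics/lift.png',np.vstack([a[:,:450],b])[:,:,::-1])
print(ctrl.get_obs()['contact_force'])
# plan: target above the organiser/before neck
print(ctrl.get_obs()['q'].round(2))
V=Ro.from_euler('z',.285).as_matrix(); V=np.c_[V[:,1],V[:,0],-V[:,2]]
plan([.38,.31,.36],V);
```

```text
[ 0.27187173  0.32124653 -1.96222056]
[ 0.57 -0.29  2.16 -0.2   0.77  0.39]
shift units (pre-turn axes) [-0.03  0.99 -5.94] turn units [ 3.77 -0.02  0.  ] shift post-turn axes [-0.05 -2.13 -5.63]
```

View pics/lift.png

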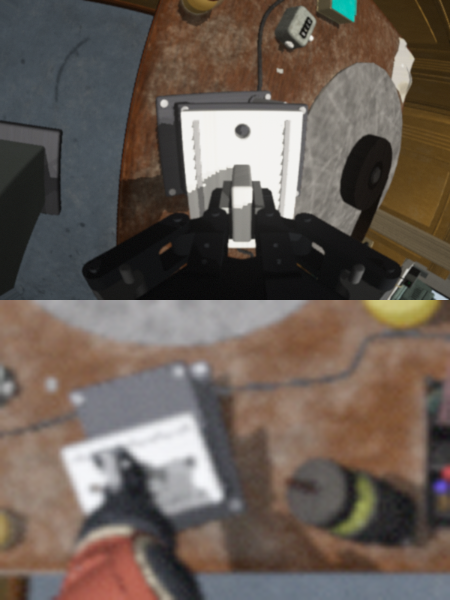

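The plate is clear of the pins (its hole is empty at about (242,130) in the wrist half) and the jig hasn't moved. Next I'll raise it, level it and swing past the lamp.

Call:
drive_tool(
  steps=[
    {"translation": [0,0.12,-0.74],"angular": [0,0,0],"gripper": 0},
    {"translation": [0,0.12,-0.74],"angular": [0,0,0],"gripper": 0},
    {"translation": [0,0.12,-0.74],"angular": [0,0,0],"gripper": 0},
    {"translation": [0,0.12,-0.74],"angular": [0,0,0],"gripper": 0},
    {"translation": [0,0.12,-0.74],"angular": [0,0,0],"gripper": 0},
    {"translation": [0,0.12,-0.74],"angular": [0,0,0],"gripper": 0},
    {"translation": [0,0.12,-0.74],"angular": [0,0,0],"gripper": 0},
    {"translation": [0,0.12,-0.74],"angular": [0,0,0],"gripper": 0},
  ],
)

```text
t: 11.1
tool_pos: [0.3787, 0.3107, 0.3579]
tool_rot: [1.659, 2.216, 0.595]
contact_force: [-0.2, 0.0, -2.0]
opening: 0.0114
grip_force: 58.9
```

Call:
drive_tool(
  steps=[
    {"translation": [0,0,0],"angular": [0.63,0,0],"gripper": 0},
    {"translation": [0,0,0],"angular": [0.63,0,0],"gripper": 0},
    {"translation": [0,0,0],"angular": [0.63,0,0],"gripper": 0},
    {"translation": [0,0,0],"angular": [0.63,0,0],"gripper": 0},
    {"translation": [0,0,0],"angular": [0.63,0,0],"gripper": 0},
    {"translation": [0,0,0],"angular": [0.62,0,0],"gripper": 0},
  ],
)

```text
t: 11.85
tool_pos: [0.3795, 0.311, 0.3573]
tool_rot: [-1.88, -2.512, 0.004]
contact_force: [-0.6, -0.3, -2.0]
opening: 0.0111
grip_force: 59.0
```

Run:
```python
from h import *
V=Ro.from_euler('z',.285).as_matrix(); V=np.c_[V[:,1],V[:,0],-V[:,2]]
o=ctrl.get_obs();print(o['tool_pos'],o['q'].round(2),o['opening'])
plan([.36,0,.36],V)
```

```text
[0.37953327 0.31099032 0.35730555] [ 0.53 -0.31  1.74  0.    1.72  0.25] 0.011096139191411718
shift units (pre-turn axes) [-7.32 -2.66 -0.07] turn units [-0.03 -0.01  0.  ] shift post-turn axes [-7.32 -2.65 -0.07]
```

Call:
drive_tool(
  steps=[
    {"translation": [-0.91,-0.33,0],"angular": [-0.03,0,0],"gripper": 0},
    {"translation": [-0.91,-0.33,0],"angular": [0,0,0],"gripper": 0},
    {"translation": [-0.91,-0.33,0],"angular": [0,0,0],"gripper": 0},
    {"translation": [-0.91,-0.33,0],"angular": [0,0,0],"gripper": 0},
    {"translation": [-0.91,-0.33,0],"angular": [0,0,0],"gripper": 0},
    {"translation": [-0.91,-0.33,0],"angular": [0,0,0],"gripper": 0},
    {"translation": [-0.91,-0.33,0],"angular": [0,0,0],"gripper": 0},
    {"translation": [-0.91,-0.33,0],"angular": [0,0,0],"gripper": 0},
  ],
)

```text
t: 12.85
tool_pos: [0.3599, 0.0005, 0.3567]
tool_rot: [1.882, 2.514, 0.004]
contact_force: [0.9, -0.6, -2.6]
opening: 0.011
grip_force: 59.2
```

Call:
drive_tool(
  steps=[
    {"translation": [-0.96,-0.18,0],"angular": [0,0,0],"gripper": 0},
    {"translation": [-0.96,-0.18,0],"angular": [0,0,0],"gripper": 0},
    {"translation": [-0.96,-0.18,0],"angular": [0,0,0],"gripper": 0},
    {"translation": [-0.96,-0.18,0],"angular": [0,0,0],"gripper": 0},
    {"translation": [-0.96,-0.18,0],"angular": [0,0,0],"gripper": 0},
    {"translation": [-0.96,-0.18,0],"angular": [0,0,0],"gripper": 0},
    {"translation": [-0.96,-0.18,0],"angular": [0,0,0],"gripper": 0},
  ],
)

```text
t: 13.72
tool_pos: [0.3874, -0.2719, 0.3561]
tool_rot: [1.883, 2.514, 0.003]
contact_force: [-0.1, -0.4, -2.0]
opening: 0.0113
grip_force: 59.2
```

Run:
```python
from h import *
V=Ro.from_euler('z',.285).as_matrix(); V=np.c_[V[:,1],V[:,0],-V[:,2]]
o=ctrl.get_obs();print(o['tool_pos'],o['q'].round(2),o['opening'])
im=np.load('top.npy',allow_pickle=True).item()
c=im['color'][160:250,355:460,::-1].copy(); k=6; c=cv2.resize(c,None,fx=k,fy=k,interpolation=cv2.INTER_CUBIC)
a=np.linspace(0,2*np.pi,200)
for (r,z,col) in ((.117,.036,(0,0,255)),(.104,.0025,(255,0,0))):
    q=(proj(im,np.c_[.51+r*np.cos(a),-.33+r*np.sin(a),0*a+z])-[355,160])*k+k/2
    cv2.polylines(c,[q.astype(int)],1,col,1)
cv2.imwrite('pics/tin.png',c)
plan([.51,-.33,.30],V)
```

```text
[ 0.38740407 -0.27189901  0.3561072 ] [-0.77 -0.36  1.78  0.    1.72 -1.06] 0.011320440454441872
shift units (pre-turn axes) [-2.26  2.53  1.41] turn units [ 0.01 -0.    0.  ] shift post-turn axes [-2.26  2.53  1.4 ]
```

View pics/tin.png

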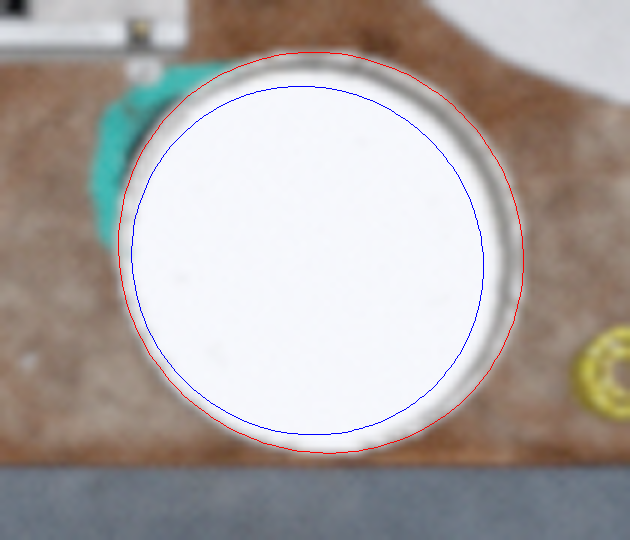

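The rim projected for (0.51, −0.33) matches the picture. To stay under the lamp shade I'll lower first, then go forward.

Call:
drive_tool(
  steps=[
    {"translation": [0,0,0.9],"angular": [0,0,0],"gripper": 0},
    {"translation": [0,0,0.9],"angular": [0,0,0],"gripper": 0},
    {"translation": [0,0,0.9],"angular": [0,0,0],"gripper": 0},
    {"translation": [0,0,0.9],"angular": [0,0,0],"gripper": 0},
    {"translation": [0,0,0.9],"angular": [0,0,0],"gripper": 0},
    {"translation": [0,0,0.9],"angular": [0,0,0],"gripper": 0},
    {"translation": [0,0,0.6],"angular": [0,0,0],"gripper": 0},
  ],
)

```text
t: 14.6
tool_pos: [0.387, -0.2694, 0.114]
tool_rot: [-1.882, -2.514, -0.003]
contact_force: [0.5, -0.7, -2.0]
opening: 0.011
grip_force: 59.2
```

Call:
drive_tool(
  steps=[
    {"translation": [-0.45,0.43,0],"angular": [0,0,0],"gripper": 0},
    {"translation": [-0.45,0.43,0],"angular": [0,0,0],"gripper": 0},
    {"translation": [-0.45,0.43,0],"angular": [0,0,0],"gripper": 0},
    {"translation": [-0.45,0.43,0],"angular": [0,0,0],"gripper": 0},
    {"translation": [-0.45,0.43,0],"angular": [0,0,0],"gripper": 0},
    {"translation": [0,0,0],"angular": [0,0,0],"gripper": 0},
  ],
)

```text
t: 15.35
tool_pos: [0.4966, -0.3329, 0.1162]
tool_rot: [1.882, 2.515, 0.003]
contact_force: [-0.5, -0.8, -2.4]
opening: 0.0112
grip_force: 59.4
```

Run:
```python
from h import *
V=Ro.from_euler('z',.285).as_matrix(); V=np.c_[V[:,1],V[:,0],-V[:,2]]
im=ctrl.get_image('scene'); c=im['color'][190:330,340:500,::-1]; cv2.imwrite('pics/hover.png',cv2.resize(c,None,fx=4,fy=4,interpolation=cv2.INTER_CUBIC))
print(ctrl.get_obs()['opening'])
plan([.50,-.333,.02],V)
```

```text
0.0109158723645752
shift units (pre-turn axes) [-0.05  0.1   2.4 ] turn units [ 0.01 -0.01  0.01] shift post-turn axes [-0.05  0.1   2.4 ]
```

View pics/hover.png

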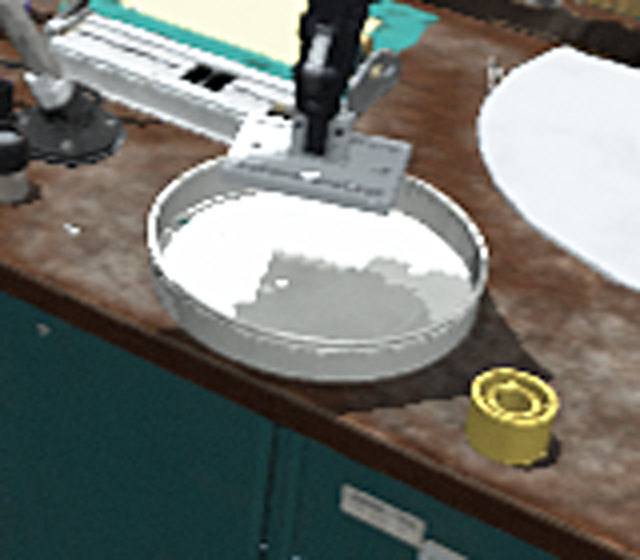

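The plate hangs level over the tin, at about (320,170) in the crop. I'll descend, slowing near the floor.

Call:
drive_tool(
  steps=[
    {"translation": [-0.05,0.1,0.4],"angular": [0,0,0],"gripper": 0},
    {"translation": [0,0,0.5],"angular": [0,0,0],"gripper": 0},
    {"translation": [0,0,0.5],"angular": [0,0,0],"gripper": 0},
    {"translation": [0,0,0.4],"angular": [0,0,0],"gripper": 0},
    {"translation": [0,0,0.3],"angular": [0,0,0],"gripper": 0},
    {"translation": [0,0,0.12],"angular": [0,0,0],"gripper": 0},
    {"translation": [0,0,0],"angular": [0,0,0],"gripper": 0},
  ],
)

```text
t: 16.27
tool_pos: [0.5, -0.3327, 0.0271]
tool_rot: [-1.882, -2.515, -0.003]
contact_force: [0.6, -0.6, -3.0]
opening: 0.0108
grip_force: 59.4
```

Call:
drive_tool(
  steps=[
    {"translation": [0,0,0.05],"angular": [0,0,0],"gripper": 0},
    {"translation": [0,0,0.05],"angular": [0,0,0],"gripper": 0},
    {"translation": [0,0,0.03],"angular": [0,0,0],"gripper": 0},
    {"translation": [0,0,0],"angular": [0,0,0],"gripper": 0},
  ],
)

```text
t: 16.77
tool_pos: [0.4999, -0.3326, 0.0219]
tool_rot: [-1.882, -2.515, -0.003]
contact_force: [0.3, -0.1, -1.3]
opening: 0.0108
grip_force: 59.4
```

Call:
drive_tool(
  steps=[
    {"translation": [0,0,0.03],"angular": [0,0,0],"gripper": 0},
    {"translation": [0,0,0.03],"angular": [0,0,0],"gripper": 0},
    {"translation": [0,0,0],"angular": [0,0,0],"gripper": 0},
  ],
)

```text
t: 17.15
tool_pos: [0.4998, -0.3326, 0.0194]
tool_rot: [-1.882, -2.514, -0.003]
contact_force: [-0.0, -0.6, -2.0]
opening: 0.0111
grip_force: 59.4
```

Call:
drive_tool(
  steps=[
    {"translation": [0,0,0.03],"angular": [0,0,0],"gripper": 0},
    {"translation": [0,0,0],"angular": [0,0,0],"gripper": 0},
  ],
)

```text
t: 17.4
tool_pos: [0.4999, -0.3325, 0.0182]
tool_rot: [-1.882, -2.514, -0.003]
contact_force: [0.2, 0.3, -2.6]
opening: 0.0113
grip_force: 59.4
```

Call:
drive_tool(
  steps=[
    {"translation": [0,0,0.03],"angular": [0,0,0],"gripper": 0},
    {"translation": [0,0,0],"angular": [0,0,0],"gripper": 0},
  ],
)

```text
t: 17.65
tool_pos: [0.5, -0.3327, 0.0179]
tool_rot: [-1.882, -2.514, -0.003]
contact_force: [-2.1, 2.4, 4.2]
opening: 0.0114
grip_force: 60.3
```

Call:
drive_tool(
  steps=[
    {"translation": [0,0,0.02],"angular": [0,0,0],"gripper": 0},
    {"translation": [0,0,0],"angular": [0,0,0],"gripper": 0},
  ],
)

```text
t: 17.9
tool_pos: [0.5001, -0.3328, 0.018]
tool_rot: [-1.882, -2.515, -0.003]
contact_force: [-4.5, 3.2, 8.2]
opening: 0.0114
grip_force: 61.0
```

Contact with the floor. I'll release and back off straight up.

Call:
drive_tool(
  steps=[
    {"translation": [0,0,0],"angular": [0,0,0],"gripper": 0},
    {"translation": [0,0,0],"angular": [0,0,0],"gripper": 0.25},
    {"translation": [0,0,0],"angular": [0,0,0],"gripper": 0.4},
    {"translation": [0,0,0],"angular": [0,0,0],"gripper": 0.5},
    {"translation": [0,0,0],"angular": [0,0,0],"gripper": 0.5},
    {"translation": [0,0,0],"angular": [0,0,0],"gripper": 0.5},
  ],
  force=20,
)

```text
t: 18.65
tool_pos: [0.4999, -0.3326, 0.0163]
tool_rot: [-1.882, -2.515, -0.003]
contact_force: [-0.1, -0.5, -0.6]
opening: 0.0425
grip_force: 0.0
```

Call:
drive_tool(
  steps=[
    {"translation": [0,0,-0.3],"angular": [0,0,0],"gripper": 0.5},
    {"translation": [0,0,-0.5],"angular": [0,0,0],"gripper": 0.5},
    {"translation": [0,0,-0.7],"angular": [0,0,0],"gripper": 0.5},
    {"translation": [0,0,-0.7],"angular": [0,0,0],"gripper": 0.5},
    {"translation": [0.5,-0.7,-0.3],"angular": [0,0,0],"gripper": 0.5},
    {"translation": [0.5,-0.7,-0.3],"angular": [0,0,0],"gripper": 0.5},
    {"translation": [0.5,-0.7,-0.3],"angular": [0,0,0],"gripper": 0.5},
    {"translation": [0,0,0],"angular": [0,0,0],"gripper": 0.5},
  ],
)

```text
t: 19.65
tool_pos: [0.4019, -0.2993, 0.1431]
tool_rot: [1.881, 2.511, 0.002]
contact_force: [0.3, -0.1, 0.1]
opening: 0.0431
grip_force: 0.0
```

Run:
```python
from h import *
a=ctrl.get_image('scene')['color'][190:330,300:560]
im=ctrl.get_image('top');b=im['color'][155:245,110:370]
cv2.imwrite('pics/fin.png',cv2.resize(np.vstack([a,b]),None,fx=2.6,fy=2.6,interpolation=cv2.INTER_CUBIC)[:,:,::-1])
o=ctrl.get_obs();print(o['tool_pos'],o['contact_force'],o['opening'])
```

```text
[ 0.40289805 -0.29948157  0.14192291] [-0.52976638  0.05595571 -0.23422717] 0.04298151450557107
```

View pics/fin.png

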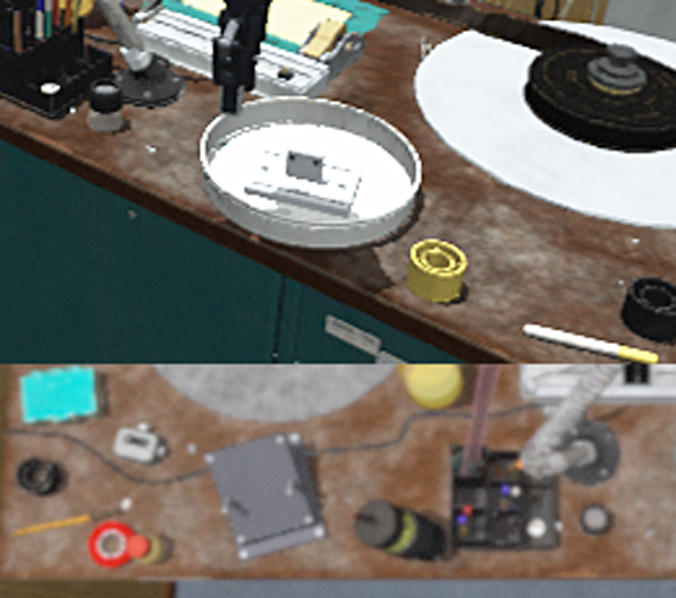

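The plate lies flat in the tin at about (305,180) with its bar up. The jig, at about (265,495), is undisturbed, and so are the bystanders. The arm is touching nothing.

```bash
python3 -c "
from station import ctrl
print(ctrl.finish_job())"
```

```text
the job is handed in; nothing more can be done
None
```

The film-gate plate is off the jig and lying flat in the film tin, bar up and released; the jig, loupe, jar and core look undisturbed in the last pictures, and the job was handed in at about 20 s.

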